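Switch off a panel section through the cover window

TASK

Switch this panel section off with a fingertip: reach down through the window in the switch box's cover and press the narrow lever all the way down, then, after that, press the broad square-ended lever all the way down. Leave the round-ended lever up, do not touch the cover or the box, and do not pick up or shift the things lying around it. Finish with the hand clear.

Things in the scene. Friction and masses are not known exactly. Their poses are not given: they have to be found in the camera images.
- enclosure: Fixed steel switch box on the bench, 240 (its x) x 340 (y) x 120 mm high; origin at the centre of its underside, z up. Its top is a 4 mm sheet cover, lighter than the inside, with a central window, 110 (x) x 200 mm (y). Inside, three equal white switches stand 56 mm apart along y, the middle one at the window's centre, in any order, one lever each. Housings end 68 mm above the bench under the paddles, 84 mm at the hinges.
- window (a point): Centre of the cover's window, level with the cover's upper face, 120 mm above the bench. Axes as the enclosure's.
- narrow_pad (a point): Middle of the upper face of the narrow black paddle, 24 mm long (x) and 12 mm wide (y), 6 mm thick, at the robot-side (enclosure -x) end of a black lever hinged 44 mm away at its +x end. Fully up the point is 102 mm above the bench (18 mm below the cover's upper face), fully down 85 mm (35 mm below it); going down it moves about 5 mm to enclosure -x.
- broad_pad (a point): Middle of the upper face of the broad square-ended black paddle, 24 mm long (x) and 36 mm wide (y), 6 mm thick, at the robot-side (enclosure -x) end of a black lever hinged 44 mm away at its +x end. Fully up the point is 102 mm above the bench (18 mm below the cover's upper face), fully down 85 mm (35 mm below it); going down it moves about 5 mm to enclosure -x.
- round_pad (a point): Middle of the upper face of the round black disc paddle, 26 mm across (leave it up), 6 mm thick, at the robot-side (enclosure -x) end of a black lever hinged 44 mm away at its +x end. Fully up the point is 102 mm above the bench (18 mm below the cover's upper face), fully down 85 mm (35 mm below it); going down it moves about 5 mm to enclosure -x.
- narrow_lever (a joint): Angle of the narrow lever: 0 = fully up, grows as it is pressed down, 0.40 = fully down on its stop. Starts between 0 and 0.08. It is held by friction (about 3 N on the paddle to move it) and stays where it is left.
- broad_lever (a joint): Angle of the broad lever: 0 = fully up, grows as it is pressed down, 0.40 = fully down on its stop. Starts between 0 and 0.08. It is held by friction (about 3 N on the paddle to move it) and stays where it is left.
- round_lever (a joint): Angle of the round-ended lever: 0 = fully up, grows as it is pressed down, 0.40 = fully down on its stop. Starts between 0 and 0.08. It is held by friction (about 3 N on the paddle to move it) and stays where it is left.
- meter: Loose hand-held grey meter, 170 x 80 x 36 mm, lying beside the box on the bench; leave alone. Origin at the centre of its underside.
- screwdriver_grip (a point): Loose red-handled screwdriver lying on the bench; leave alone. Point in the middle of its handle.
- spare: Loose spare white circuit breaker, 85 x 36 x 77 mm, standing on the bench; leave alone. Origin at the centre of its underside.
- tape: Loose black ring-shaped roll, 70 mm across, 19 mm high, lying on the bench; leave alone. Origin at the centre of its underside.

How it is judged:
On the way, in this order (a step that is already met when the one before it is completed fails the run):
1. the narrow lever is pressed down while the broad one is still up (value of joint narrow_lever above 0.34 rad and value of joint broad_lever below 0.2 rad), for 0.2 s.
2. then the broad lever is pressed down (value of joint broad_lever above 0.34 rad), for 0.2 s.
At the end, for the whole second after the job is handed in: The narrow and the broad lever are down (angle above 0.34 of 0.40 rad), pressed in that order, and the round-ended lever is still up (below 0.2 rad) (value of joint each of narrow_lever, broad_lever above 0.34 rad and value of joint round_lever below 0.2 rad); the robot touches nothing.
It fails at once if the robot touches the cover or the box (over 0.5 N) (contact force between any of the fingers, the arm and enclosure above 0.5 N).
It fails at once if the round-ended lever is pressed (beyond 0.2 rad) (value of joint round_lever above 0.2 rad).
It fails at once if a thing lying around is lifted or shifted by more than 20 mm (distance of any of meter, screwdriver_grip, spare, tape from where it was at the start of the episode above 0.02 m).
It also fails if it takes over 38 s, if anything falls off the work surface, if the arm or the gripper's body presses on something with over 40 N, if the wrist force passes 120 N, or if a joint passes its speed limit or range.

ROBOT

A 6-joint arm with a two-finger parallel gripper is mounted at the origin on the work surface. World frame = base frame: x ahead of the robot, y to its left, z up, the work surface at z = 0. Lengths are in m, angles in rad, forces in N, time in s.
With the tool pointing down it reaches from about 0.225 to 0.875 m from the base axis. Payload 3.4 kg.
Tool frame: the origin (TCP) lies at the very end of the fingers, on their centre line; the grasp point (between the pads) lies 19 mm behind it; z points along the fingers, y is the direction in which the jaws open and shut (so a half turn about z gives the same grasp; the last joint's range is limited). The gripper opens to 85 mm and grips with 20 to 120 N. Pads are 22 mm wide; open, the fingers measure 114 mm over their backs; the gripper's body (76 mm by 85 mm) begins 54 mm behind the grasp point. The pads swing forward as they close: fully open they stand 13 mm farther back than shut.
Start: joints at [1.174, 0.276, 1.505, -0, 1.361, -0.121], TCP at [0.157, 0.553, 0.231] pointing down, gripper open.
Joint ranges: [-2.89, 2.89], [-0.75, 2.08], [0.22, 2.7], [-1.18, 4.32], [0.11, 2.71], [-2.7, 2.7]. Speed limits (rad/s): [2.57, 2.57, 3.14, 3.14, 3.14, 3.14].

INTERFACE

Orientations are given as a unit quaternion [w, x, y, z].
In Python, from rig import get_state, get_image, calibration, sign_off gives the robot as it stands. The module is installed in compiled form; this text tells all that it offers.
- The arm moves only by the tool drive_tool, never from a script. Its argument "targets" is one flat list of numbers, 7 for each row, row after row: the turn, a rotation vector about the tool's x, y, z in degrees, then the shift along the tool's x, y, z in mm, then the opening, from 0 (shut) to 1 (fully open). In form: [wx, wy, wz, tx, ty, tz, fingers, wx, wy, wz, tx, ty, tz, fingers, ...]. A call has 1 to 12 rows; each row shifts and turns the commanded pose from where the row before left it, along the tool's axes as they then stand; what a row does not reach is not made up. A row lasts 1/8 s, in which the tool goes at most 62.5 mm and 10.7 degrees, less where a joint would pass 70% of its speed; a pose out of reach is approached as far as the arm can. A call is refused whole if a number of a shift passes 62.5 or a number of a turn 10.7, either way. A call with a gripper value outside its range is refused whole. The fingers move at their own pace and stop on an object; "grip_force" is the grip in N (left out, the last holds). Time passes only in rows, so rows that do not move let the fingers close. It gives the time, the measured TCP pose, the force and the opening at its end, in the units of the state.
- get_state(): the state, without advancing time (a new reading comes with each control period).
- get_image(name): name is "scene" or "top"; returns the picture (480x640x3 uint8, red, green, blue); there is no depth.
- calibration(name): a dict with "mtx" (3x3 intrinsics, pixels), "distortion" ([k1, k2, p1, p2, k3] as OpenCV has them; the pictures are not rectified), "world_to_cam" (4x4, takes a point from world to camera coordinates). Camera axes: x right, y down, z forward; pixel columns grow to the right and rows downward; lengths in m; the calibration is good to about 2 mm. A picture is of the moment at which its call begins. calibration takes no time and is no camera call.
- sign_off(): hands the job in, once; it reports no verdict.
The state is a dict: "clock": time; "qpos": joint angles; "qd": joint speeds; "effort": joint torques, N m; "position": TCP position; "ee_rot": TCP orientation; "contact_force": force on the tool from outside, world axes, zero at the start; "moment": the same for the moment, N m; "width": finger opening in m.
Only numpy, scipy, OpenCV 4.12 (cv2) and the standard library are available. Lean on these libraries where they do the work, as an engineer would, in place of code of your own. Each camera call takes 0.05 s, during which the arm holds its last target.

## Working session

There is one attempt and no reset: what is moved stays moved. The work goes in short steps, Python scripts to look and compute and a tool call to move; the robot and the scene stay as the last step left them, time stands still between calls to the robot, and variables do not carry over. Pictures are saved under pics/ and viewed, and the job is handed in when it is done.

Besides the shell and the picture viewer there is one more tool, called after "Request:" as name(argument=value, ...) on one line, values as JSON. drive_tool: Moves the arm, as the interface text tells. Its arguments: {"type":"object","properties":{"targets":{"type":"array"},"grip_force":{"type":"number"}},"required":["targets"]}

```bash
mkdir -p pics; python3 - <<'E'
from rig import *
import cv2,numpy as np
s=get_state();print({k:np.round(v,4).tolist() for k,v in s.items()})
for n in("scene","top"):
    im=get_image(n);cv2.imwrite(f"pics/{n}0.png",im[...,::-1])
    c=calibration(n);print(n,c)
E
```

```text
{'clock': 0.0, 'qpos': [1.174, 0.2766, 1.5061, -0.0, 1.3607, -0.121], 'qd': [-0.001, 0.0008, 0.0004, 0.0001, -0.0004, -0.0011], 'effort': [-0.0012, -41.6761, -24.5804, -0.0002, 0.0109, 0.0], 'position': [0.1564, 0.5528, 0.2304], 'ee_rot': [-0.0002, 0.1375, 0.9905, -0.0009], 'contact_force': [0.3825, -1.104, 0.0228], 'moment': [-0.0356, -0.0412, -0.0028], 'width': 0.0853}
scene {'mtx': array([[504.97304258,   0.        , 314.69263583],
       [  0.        , 504.97304258, 235.89279746],
       [  0.        ,   0.        ,   1.        ]]), 'distortion': array([-0.06921609,  0.        ,  0.        ,  0.        ,  0.        ]), 'world_to_cam': array([[-0.27022098,  0.96279406,  0.00286703,  0.13527874],
       [ 0.79668976,  0.22527167, -0.56083696, -0.39906948],
       [-0.54061636, -0.14926578, -0.8279213 ,  1.43643253],
       [ 0.        ,  0.        ,  0.        ,  1.        ]])}
top {'mtx': array([[456.99512128,   0.        , 318.77347883],
       [  0.        , 456.99512128, 233.1933177 ],
       [  0.        ,   0.        ,   1.        ]]), 'distortion': array([-0.0118578,  0.       ,  0.       ,  0.       ,  0.       ]), 'world_to_cam': array([[ 0.01803384, -0.99970042, -0.01654839,  0.03923438],
       [-0.98758892, -0.01522772, -0.15632096,  0.61329701],
       [ 0.15602214,  0.01916208, -0.98756767,  0.8876831 ],
       [ 0.        ,  0.        ,  0.        ,  1.        ]])}
```

View pics/scene0.png

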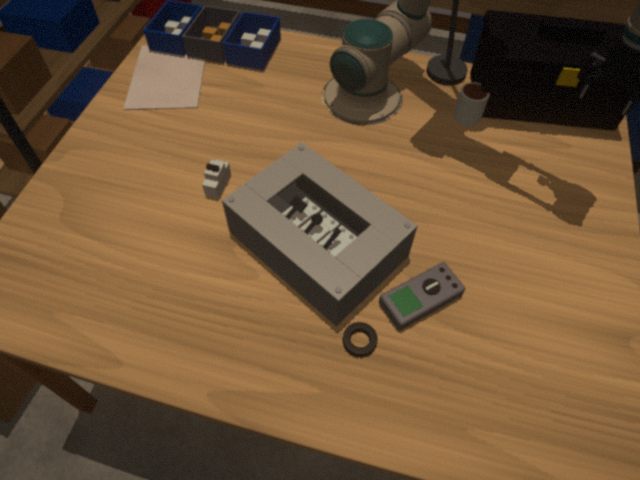

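View pics/top0.png

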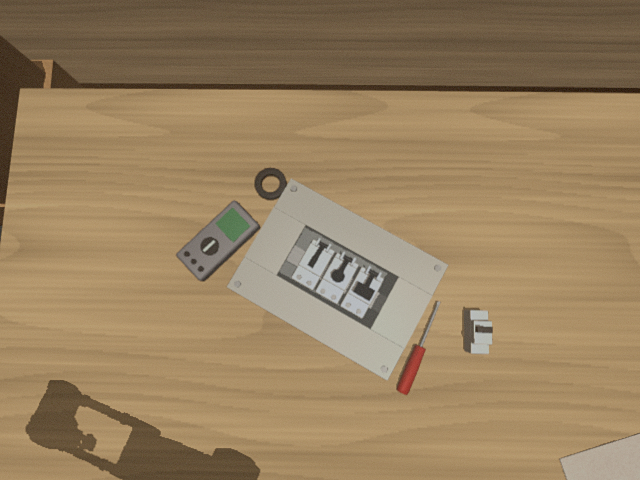

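The scene shows the box with a window at about (320,215). In the top view the three levers are narrow at about (316,257), round at (339,272) and broad at (366,287). Next I'll measure them.

```bash
cat > h.py <<'E'
import cv2,numpy as np
from rig import calibration
def ray(n,uv,z):
    c=calibration(n);W=c["world_to_cam"];R=W[:3,:3];t=W[:3,3]
    p=cv2.undistortPoints(np.array(uv,float).reshape(-1,1,2),c["mtx"],c["distortion"])[:,0]
    d=np.c_[p,np.ones(len(p))]@R; o=-R.T@t
    return o+d*((z-o[2])/d[:,2])[:,None]
def proj(n,P):
    c=calibration(n);W=c["world_to_cam"]
    return cv2.projectPoints(np.array(P,float).reshape(-1,1,3),cv2.Rodrigues(W[:3,:3])[0],W[:3,3],c["mtx"],c["distortion"])[0][:,0]
E
python3 - <<'E'
import cv2,numpy as np
from h import *
im=cv2.imread("pics/top0.png")
hsv=cv2.cvtColor(im,cv2.COLOR_BGR2HSV)
m=((hsv[...,1]<45)&(hsv[...,2]>120)).astype(np.uint8)*255
m[:170]=0;m[:,:220]=0;m[385:]=0;m[:,455:]=0
cs,_=cv2.findContours(m,cv2.RETR_EXTERNAL,cv2.CHAIN_APPROX_NONE)
c=max(cs,key=cv2.contourArea);r=cv2.minAreaRect(c);b=cv2.boxPoints(r);a=cv2.approxPolyDP(c,8,True)[:,0]
print(cv2.contourArea(c),b,a)
for q in (b,a):
    w=ray("top",q,.12);print(w.round(4),np.linalg.norm(w-np.roll(w,-1,0),axis=1).round(4),w.mean(0))
crop=im[215:340,265:415];cv2.imwrite("pics/crop0.png",cv2.resize(crop,None,fx=5,fy=4.8,interpolation=cv2.INTER_CUBIC))
s=cv2.imread("pics/scene0.png")[140:290,220:420];cv2.imwrite("pics/crops0.png",cv2.resize(s,None,fx=4,fy=4,interpolation=cv2.INTER_CUBIC))
E
```

```text
23189.0 [[224.21939 290.89117]
 [287.09842 176.27621]
 [449.72226 265.49347]
 [386.84323 380.10843]] [[291 179]
 [227 286]
 [387 379]
 [447 264]]
[[ 0.4899  0.2221  0.12  ]
 [ 0.7116  0.1113  0.12  ]
 [ 0.5441 -0.1969  0.12  ]
 [ 0.3359 -0.079   0.12  ]] [0.2479 0.3507 0.2393 0.3382] [0.5203665  0.01436242 0.12      ]
[[ 0.7063  0.1036  0.12  ]
 [ 0.499   0.2174  0.12  ]
 [ 0.3378 -0.0793  0.12  ]
 [ 0.5468 -0.1919  0.12  ]] [0.2364 0.3377 0.2374 0.3358] [0.5224787 0.0124248 0.12     ]
```

View pics/crop0.png

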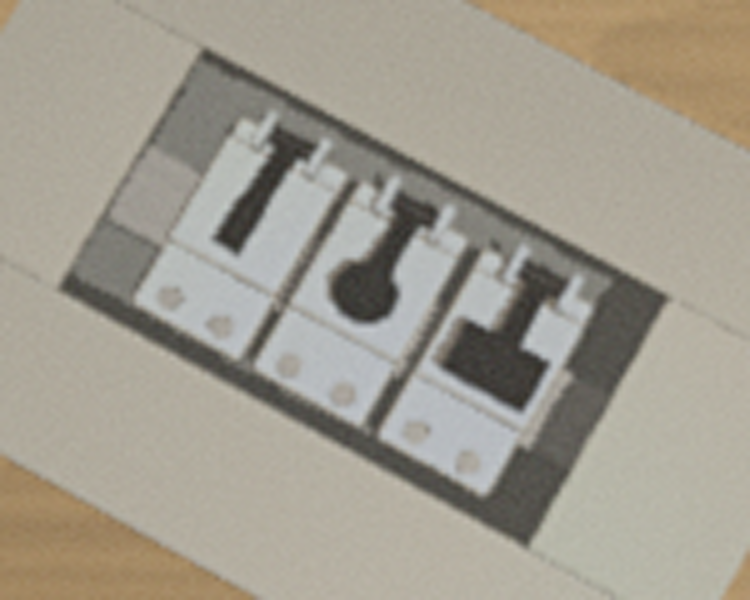

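View pics/crops0.png

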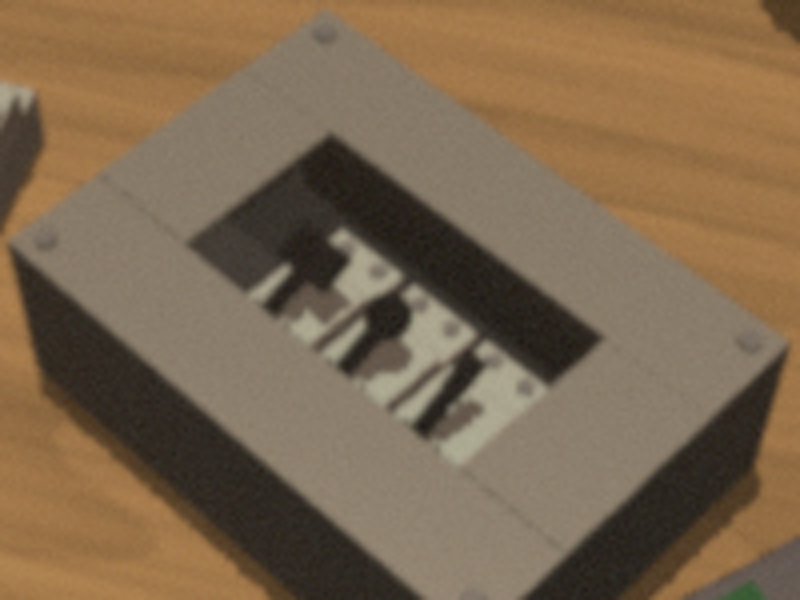

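```bash
python3 - <<'E'
import cv2,numpy as np
from h import *
f=lambda a:np.array(a,float)/[5,4.8]+[265,215]
def fs(a): return np.array(a,float)/4+[220,140]
wt=ray("top",f([[203,50],[62,287],[530,545],[667,297]]),.12)
ws=ray("scene",fs([[455,467],[603,338],[332,133],[188,244]]),.12)
print(wt.round(4),wt.mean(0));print(ws.round(4),ws.mean(0))
for w in(wt,ws):print(np.linalg.norm(w-np.roll(w,-1,0),axis=1).round(4))
d=(wt[0]-wt[1]+wt[3]-wt[2]);e=wt[0]-wt[3]+wt[1]-wt[2]
th=np.arctan2(d[1],d[0]);print(np.degrees(th),np.degrees(np.arctan2(e[1],e[0]))-90)
im=cv2.imread("pics/top0.png")
ex=np.array([np.cos(th),np.sin(th)]);ey=np.array([-ex[1],ex[0]])
c=wt.mean(0)[:2]
for n,p in dict(narrow=(243,217),round=(365,292),broad=(493,365)).items():
    for z in(.102,):
        q=ray("top",f([p]),z)[0];print(n,q.round(4),"encl",((q[:2]-c)@ex*1e3).round(1),((q[:2]-c)@ey*1e3).round(1))
for n,p in dict(narrow=(470,352),round=(390,318),broad=(315,250)).items():
        q=ray("scene",fs([p]),.102)[0];print("sc",n,q.round(4),"encl",((q[:2]-c)@ex*1e3).round(1),((q[:2]-c)@ey*1e3).round(1))
# dark mask blobs
g=im.max(2)
roi=np.zeros_like(g);cv2.fillPoly(roi,[f([[203,110],[150,280],[500,470],[590,290]]).astype(np.int32)],255)
m=((g<85)&(roi>0)).astype(np.uint8)
P=np.argwhere(m)[:,::-1];w=ray("top",P,.100)[:,:2]-c
xy=np.c_[w@ex,w@ey]*1e3
for y0 in(56,0,-56):
    s=xy[abs(xy[:,1]-y0)<22]
    print(y0,len(s),[ (k,len(t),t[:,1].min().round(),t[:,1].max().round()) for k in range(-36,40,4) if len(t:=s[(s[:,0]>=k)&(s[:,0]<k+4)])])
E
```

```text
[[ 0.6158  0.0734  0.12  ]
 [ 0.5215  0.1239  0.12  ]
 [ 0.4263 -0.0505  0.12  ]
 [ 0.5214 -0.1013  0.12  ]] [0.52125261 0.01135989 0.12      ]
[[ 0.6168  0.0712  0.12  ]
 [ 0.5207  0.1249  0.12  ]
 [ 0.4253 -0.0483  0.12  ]
 [ 0.5207 -0.0998  0.12  ]] [0.52086054 0.01198779 0.12      ]
[0.107  0.1987 0.1078 0.1985]
[0.1101 0.1977 0.1084 0.1961]
-28.144884490449954 -28.499874415158978
narrow [0.5516 0.0574 0.102 ] encl 5.1 54.9
round [0.5226 0.0104 0.102 ] encl 1.6 -0.2
broad [ 0.4947 -0.0383  0.102 ] encl 0.0 -56.3
sc narrow [0.5354 0.0589 0.102 ] encl -10.0 48.6
sc round [0.5256 0.0129 0.102 ] encl 3.2 3.4
sc broad [ 0.4929 -0.0383  0.102 ] encl -1.6 -57.1
56 120 [(-8, 9, np.float64(52.0), np.float64(61.0)), (-4, 12, np.float64(52.0), np.float64(61.0)), (0, 10, np.float64(51.0), np.float64(60.0)), (4, 12, np.float64(51.0), np.float64(61.0)), (8, 11, np.float64(52.0), np.float64(61.0)), (12, 9, np.float64(51.0), np.float64(59.0)), (16, 9, np.float64(52.0), np.float64(59.0)), (20, 9, np.float64(51.0), np.float64(59.0)), (24, 9, np.float64(51.0), np.float64(59.0)), (28, 9, np.float64(
[... 634 characters left out ...]
t64(-3.0), np.float64(5.0)), (36, 16, np.float64(-8.0), np.float64(7.0))]
-56 290 [(-12, 14, np.float64(-72.0), np.float64(-40.0)), (-8, 37, np.float64(-71.0), np.float64(-40.0)), (-4, 38, np.float64(-73.0), np.float64(-39.0)), (0, 39, np.float64(-73.0), np.float64(-39.0)), (4, 40, np.float64(-73.0), np.float64(-39.0)), (8, 32, np.float64(-72.0), np.float64(-39.0)), (12, 11, np.float64(-59.0), np.float64(-51.0)), (16, 9, np.float64(-59.0), np.float64(-51.0)), (20, 9, np.float64(-59.0), np.float64(-51.0)), (24, 9, np.float64(-59.0), np.float64(-52.0)), (28, 8, np.float64(-59.0), np.float64(-52.0)), (32, 12, np.float64(-62.0), np.float64(-52.0)), (36, 18, np.float64(-63.0), np.float64(-48.0))]
```

Request:
drive_tool(targets=[0,0,6.25,0,0,0,0,0,0,6.25,0,0,0,0,0,0,0,-57,-25,0,0,0,0,0,-57,-25,0,0,0,0,0,-57,-25,0,0,0,0,0,-57,-25,0,0,0,0,0,-57,-25,0,0,0,0,0,-57,-25,0,0,0,0,0,-57,-25,0,0,0,0,0,-57,-25,0,0,0,0,0,-57,-25,0,0,0,0,0,-57,-25,0,0], grip_force=60)

```text
clock: 1.6
position: [0.5408, 0.0612, 0.2311]
ee_rot: [-0.0, 0.245, 0.97, 0.0]
contact_force: [0.1, 1.1, -0.0]
width: -0.0001
```

Request:
drive_tool(targets=[0,0,0,0,0,0,0,0,0,0,0,0,0,0])

```text
clock: 1.85
position: [0.5392, 0.063, 0.2306]
ee_rot: [-0.001, 0.245, 0.97, 0.0]
contact_force: [-0.2, -0.4, -0.4]
width: -0.0001
```

```bash
cat > st.py <<'E'
from rig import *
import numpy as np
from h import *
from scipy.spatial.transform import Rotation as R
s=get_state();p=np.array(s["position"]);q=s["ee_rot"];M=R.from_quat(q,scalar_first=True).as_matrix()
print("t",s["clock"],"p",p.round(4),"F",np.round(s["contact_force"],2),"w",s["width"]);print(M.round(3))
print("tool y ang",np.degrees(np.arctan2(M[1,1],M[0,1])))
th=np.radians(-28.3);ex=np.array([np.cos(th),np.sin(th)]);ey=np.array([-ex[1],ex[0]]);c=np.array([.521,.0117])
print("encl",((p[:2]-c)@ex*1e3).round(1),((p[:2]-c)@ey*1e3).round(1))
for n,y in(("narrow",.056),("broad",-.056)):
    t=np.r_[c-.004*ex+y*ey,p[2]];print(n,t.round(4),"tool shift mm",(M.T@(t-p)*1e3).round(1))
E
python3 st.py; python3 - <<'E'
from rig import *
import cv2
for n in("top","scene"):
    im=get_image(n);cv2.imwrite(f"pics/{n}1.png",im[...,::-1])
E
```

```text
t 1.85 p [0.5392 0.063  0.2306] F [-0.24 -0.44 -0.45] w -0.00014018167438199948
[[-0.88   0.475 -0.002]
 [ 0.475  0.88   0.001]
 [ 0.002 -0.    -1.   ]]
tool y ang 61.6438926170498
encl -8.3 53.8
narrow [0.544  0.0629 0.2306] tool shift mm [-4.3  2.2 -0. ]
broad [ 0.4909 -0.0357  0.2306] tool shift mm [  -4.4 -109.8    0. ]
```

View pics/scene1.png

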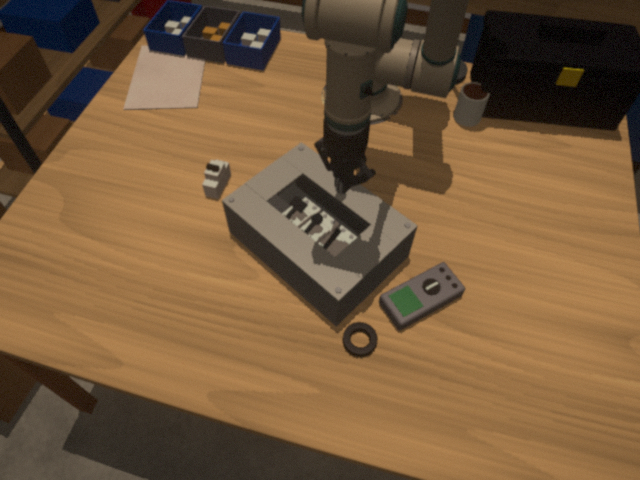

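View pics/top1.png

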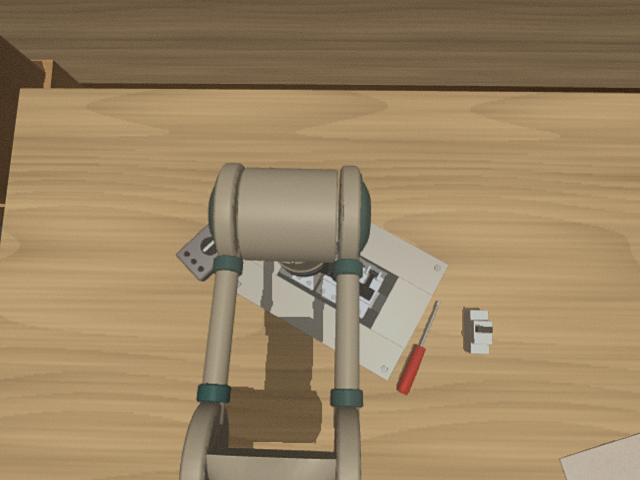

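The fingertip shows at about (341,193) in the scene view, above the narrow-lever side. Next I'll correct the offset and come down to just above the cover, then look again.

Request:
drive_tool(targets=[0,0,0,-4,2,25,0,0,0,0,0,0,35,0,0,0,0,0,0,35,0,0,0,0,0,0,0,0,0,0,0,0,0,0,0])

```text
clock: 2.58
position: [0.5449, 0.0637, 0.1377]
ee_rot: [0.001, 0.244, 0.97, 0.0]
contact_force: [-0.1, -0.9, -0.2]
width: -0.0001
```

```bash
python3 st.py; python3 - <<'E'
from rig import *
import cv2
from h import *
im=get_image("scene")[...,::-1]
cv2.imwrite(f"pics/scene2.png",cv2.resize(im[110:290,220:420],None,fx=4,fy=3.3*4/3.3*0.83,interpolation=cv2.INTER_CUBIC))
p=get_state()["position"];print(proj("scene",[p]))
E
```

```text
t 2.575 p [0.5449 0.0637 0.1377] F [-0.07 -0.87 -0.23] w -5.401126051614581e-05
[[-0.881  0.473  0.002]
 [ 0.473  0.881  0.   ]
 [-0.002  0.001 -1.   ]]
tool y ang 61.77677195324322
encl -3.6 57.1
narrow [0.544  0.0629 0.1377] tool shift mm [ 0.4 -1.1 -0. ]
broad [ 0.4909 -0.0357  0.1377] tool shift mm [ 6.000e-01 -1.131e+02 -1.000e-01]
[[339.18711157 222.14563177]]
```

View pics/scene2.png

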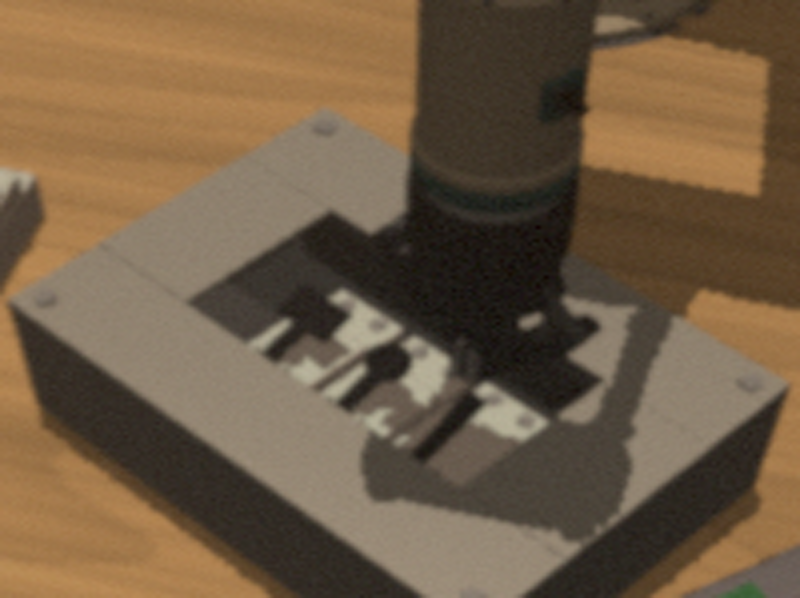

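```bash
python3 - <<'E'
from rig import *
from h import *
from scipy.optimize import least_squares
p=np.array([.5449,.0637,.1377]);ey=np.array([.4741,.8805,0]);ez=np.array([0,0,1])
for uv in((598,325),(570,345),(378,232),(560,300)):
    t=np.array([220+uv[0]/4,110+uv[1]/3.32])
    r=least_squares(lambda v:proj("scene",[p+v[0]*ey+v[1]*ez])[0]-t,[.04,.05]);print(uv,r.x.round(4))
E
```

```text
(598, 325) [0.0667 0.1083]
(570, 345) [0.0534 0.0777]
(378, 232) [-0.07    0.0734]
(560, 300) [0.044  0.1099]
```

The knuckles are at least 70 mm above the tip, so they clear the cover at full depth. Next I'll press the narrow lever in steps.

Request:
drive_tool(targets=[0,0,0,0,-1,15,0,0,0,0,0,0,15,0,0,0,0,0,0,5,0,0,0,0,0,0,5,0,0,0,0,0,0,0,0])

```text
clock: 3.25
position: [0.5442, 0.0616, 0.0959]
ee_rot: [0.0, 0.244, 0.97, -0.0]
contact_force: [0.2, 0.7, -0.0]
width: 0.0001
```

Request:
drive_tool(targets=[0,0,0,0,0,4,0,0,0,0,0,0,4,0,0,0,0,0,0,2,0,0,0,0,0,0,0,0,0,0,0,0,0,0,0])

```text
clock: 3.88
position: [0.5442, 0.0617, 0.0861]
ee_rot: [0.0, 0.244, 0.97, -0.0]
contact_force: [0.9, 0.3, -0.5]
width: -0.0001
```

```bash
python3 st.py
```

```text
t 3.875 p [0.5442 0.0617 0.0861] F [ 0.9   0.31 -0.51] w -0.0001498734180133671
[[-0.881  0.474  0.001]
 [ 0.474  0.881 -0.   ]
 [-0.001 -0.    -1.   ]]
tool y ang 61.7085393110429
encl -3.2 55.0
narrow [0.544  0.0629 0.0861] tool shift mm [ 0.8  1.  -0. ]
broad [ 0.4909 -0.0357  0.0861] tool shift mm [   0.8 -111.     0. ]
```

```bash
python3 - <<'E'
from rig import *
import cv2
im=get_image("scene")[...,::-1]
cv2.imwrite(f"pics/scene3.png",cv2.resize(im[110:290,220:420],None,fx=4,fy=3.3,interpolation=cv2.INTER_CUBIC))
E
```

```text
(no output)
```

View pics/scene3.png

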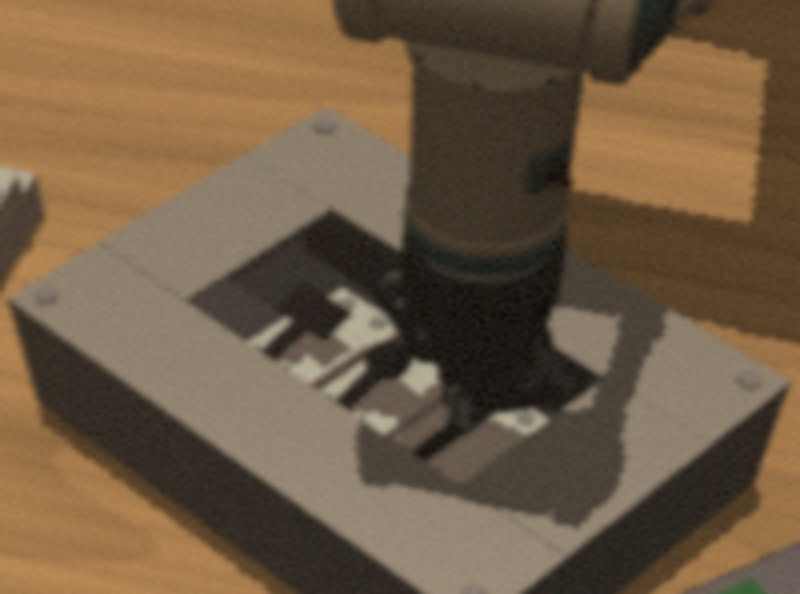

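The fingertip is on the narrow lever at about crop (462,400). I'll press on in small steps until the stop shows as force.

Request:
drive_tool(targets=[0,0,0,0,0,1,0,0,0,0,0,0,1,0,0,0,0,0,0,0,0])

```text
clock: 4.3
position: [0.5442, 0.0618, 0.0851]
ee_rot: [0.0, 0.244, 0.97, 0.0]
contact_force: [-1.3, -0.8, 6.4]
width: -0.0003
```

Request:
drive_tool(targets=[0,0,0,0,0,1,0,0,0,0,0,0,0,0,0,0,0,0,0,0,0])

```text
clock: 4.68
position: [0.5442, 0.0619, 0.0848]
ee_rot: [0.001, 0.244, 0.97, 0.0]
contact_force: [-3.1, -1.3, 10.3]
width: 0.0002
```

The force is 10 N at z = 0.085, which is the expected stop height. Next I'll lift clear and go to the broad lever.

Request:
drive_tool(targets=[0,0,0,0,0,-5,0,0,0,0,0,0,-30,0,0,0,0,0,0,-35,0,0,0,0,0,-55,0,0,0,0,0,1,-56,0,0,0,0,0,0,0,0,0,0,0,0,0,0,0,0])

```text
clock: 5.55
position: [0.4908, -0.0353, 0.1533]
ee_rot: [0.0, 0.245, 0.97, 0.0]
contact_force: [0.6, 0.4, -0.7]
width: 0.0
```

```bash
python3 st.py; python3 - <<'E'
from rig import *
import cv2
im=get_image("scene")[...,::-1]
cv2.imwrite(f"pics/scene4.png",cv2.resize(im[110:290,220:420],None,fx=4,fy=3.3,interpolation=cv2.INTER_CUBIC))
E
```

```text
t 5.55 p [ 0.4908 -0.0353  0.1533] F [ 0.59  0.43 -0.73] w 1.1241381123583603e-05
[[-0.88   0.475  0.001]
 [ 0.475  0.88   0.001]
 [-0.     0.001 -1.   ]]
tool y ang 61.63373488150436
encl -4.3 -55.7
narrow [0.544  0.0629 0.1533] tool shift mm [-2.000e-01  1.117e+02  1.000e-01]
broad [ 0.4909 -0.0357  0.1533] tool shift mm [-0.3 -0.3 -0. ]
```

View pics/scene4.png

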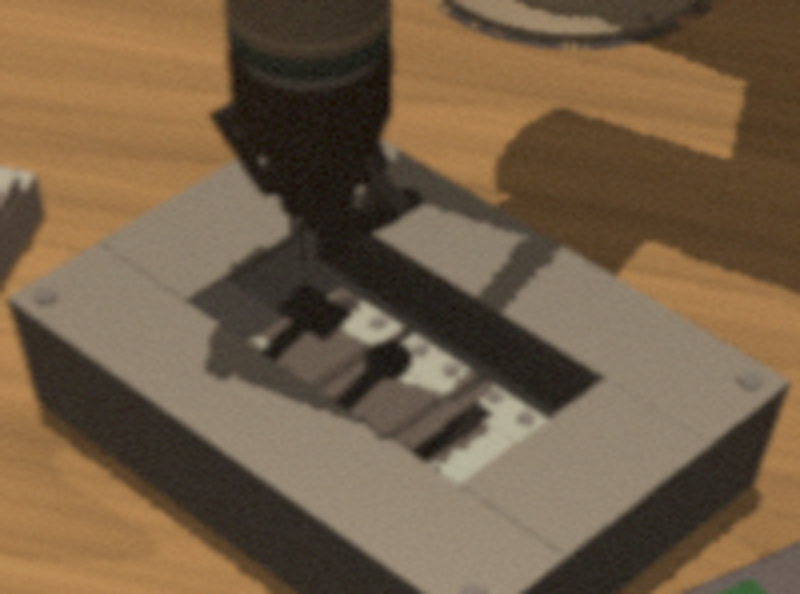

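The narrow lever, tip at about crop (475,415), is now clearly lower and further out than before. The round (390,360) and broad (310,310) levers are still up. Next I'll press the broad one.

Request:
drive_tool(targets=[0,0,0,0,0,30,0,0,0,0,0,0,15,0,0,0,0,0,0,7,0,0,0,0,0,0,7,0,0,0,0,0,0,5,0,0,0,0,0,0,3,0,0,0,0,0,0,0,0,0,0,0,0,0,0,0])

```text
clock: 6.6
position: [0.4908, -0.0357, 0.0863]
ee_rot: [0.0, 0.244, 0.97, -0.0]
contact_force: [-0.6, 0.3, -0.4]
width: -0.0
```

Request:
drive_tool(targets=[0,0,0,0,0,1,0,0,0,0,0,0,1,0,0,0,0,0,0,1,0,0,0,0,0,0,0,0,0,0,0,0,0,0,0])

```text
clock: 7.22
position: [0.4908, -0.0356, 0.0847]
ee_rot: [0.001, 0.244, 0.97, -0.0]
contact_force: [-2.1, 0.1, 12.3]
width: -0.0002
```

The stop shows 12 N at z = 0.085. Next I'll lift out and move the arm back toward its start side, so the cameras can see the panel.

Request:
drive_tool(targets=[0,0,0,0,0,-5,0,0,0,0,0,0,-40,0,0,0,0,0,0,-50,0,0,0,0,0,0,-50,0,0,0,0,40,40,0,0,0,0,0,40,40,0,0,0,0,0,40,40,0,0,0,0,0,40,40,0,0,0,0,0,40,40,0,0,0,0,0,20,50,0,0,0,0,0,20,50,0,0,0,0,0,0,0,0,0])

```text
clock: 8.72
position: [0.4214, 0.3459, 0.2276]
ee_rot: [-0.0, 0.242, 0.97, 0.001]
contact_force: [-0.8, -0.1, -0.1]
width: -0.0
```

Request:
drive_tool(targets=[0,0,0,0,50,0,0,0,0,0,0,50,0,0,0,0,0,0,50,0,0,0,0,0,0,50,0,0,0,0,0,0,0,0,0,0,0,0,0,0,0,0])

```text
clock: 9.48
position: [0.516, 0.5172, 0.2276]
ee_rot: [-0.0, 0.245, 0.97, -0.001]
contact_force: [-0.7, -0.0, 0.3]
width: -0.0001
```

```bash
python3 st.py; python3 - <<'E'
from rig import *
import cv2,numpy as np
a=get_image("scene")[...,::-1][140:290,220:420]
t=get_image("top")[...,::-1];cv2.imwrite("pics/top5.png",t)
b=cv2.resize(t[215:340,265:415],(400,333),interpolation=cv2.INTER_CUBIC)
a=cv2.resize(a,(400,300),interpolation=cv2.INTER_CUBIC);a=cv2.copyMakeBorder(a,0,33,0,0,0)
cv2.imwrite(f"pics/fin5.png",np.hstack([a,b]))
o=cv2.imread("pics/top0.png").astype(int);d=abs(o-t).max(2)>40
ys,xs=np.nonzero(d)
n,l,s,_=cv2.connectedComponentsWithStats(d.astype(np.uint8));print([x.tolist() for x in s[1:] if x[4]>15])
E
```

```text
t 9.475 p [0.516  0.5172 0.2276] F [-0.66 -0.    0.34] w -5.5069196584319546e-05
[[-0.88   0.475 -0.002]
 [ 0.475  0.88  -0.002]
 [ 0.    -0.003 -1.   ]]
tool y ang 61.65990042003552
encl -244.0 442.7
narrow [0.544  0.0629 0.2276] tool shift mm [-240.3 -386.5    0.9]
broad [ 0.4909 -0.0357  0.2276] tool shift mm [-240.4 -498.5    1.2]
[[57, 212, 179, 235, 12294], [0, 249, 40, 43, 1030], [307, 254, 9, 11, 26], [307, 262, 10, 9, 28], [351, 281, 13, 9, 29], [351, 287, 24, 16, 92], [26, 380, 137, 100, 5015], [122, 425, 10, 16, 107], [192, 448, 68, 32, 1528]]
```

View pics/fin5.png

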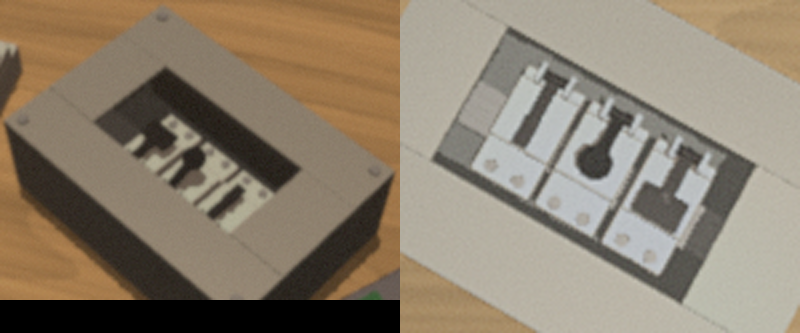

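View pics/top5.png

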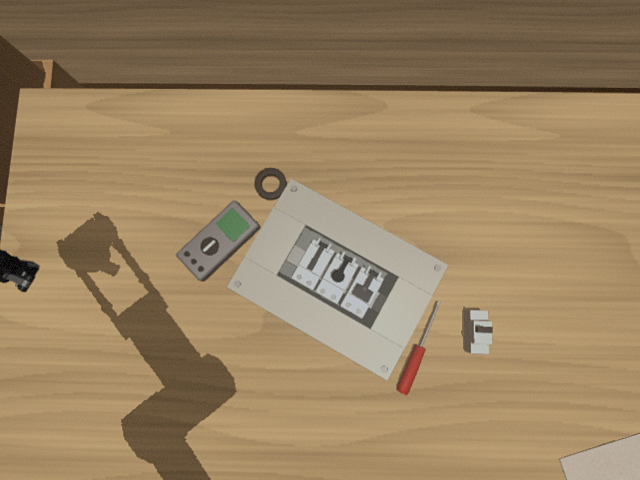

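The narrow and broad paddles have both moved out and down, at top pixels (312,259) and (362,292). The round one at (339,272) is unchanged and so are the loose things. The hand is clear, so I'll hand in.

```bash
python3 -c "
from rig import *
print(sign_off())"
```

```text
the job is handed in; nothing more can be done
None
```

I pressed the narrow lever down to its stop first, then the broad one, with the shut fingertips through the window. I then lifted out, moved the hand well clear and handed the job in at about 9.5 s. No verdict was reported.

- **Narrow and broad levers:** both presses ended on a firm stop at 0.085 m above the bench, the stated fully-down height. The force there was about 10 N for the narrow lever and 12 N for the broad one. In the final pictures both paddles sit lower and further out than at the start.
- **Order:** a picture between the two presses showed the narrow lever down and the broad one still up.
- **Round lever, box and loose things:** in the last top view the round lever had not changed, and the meter, screwdriver, spare breaker and tape had not moved. The force readings showed no contact apart from the two presses.
- **Limits of the checks:** lever angles can't be read directly, so "fully down" rests on the height, the force and the pictures. No check failed. The one disagreement was my hand-picked scene-view point for the narrow paddle, about 15 mm off the top view in x. I aimed by the top view and the 56 mm spacing.

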